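# Set the bench snap gauge to its band with the knurled wheel and lock it

## Task

Set the bench snap gauge for the next batch of case rings: with a fingertip push its red-knobbed lock lever over to free the slide, roll the knurled wheel under the fingertip until the pointer of the moving jaw stands inside the red band of the scale, then push the lever all the way back to lock it. Never turn the wheel while the slide is locked; grasp and lift nothing, do not touch the moving jaw itself, leave everything else on the bench where it lies, and finish clear of the gauge.

Things in the scene. Friction and masses are not known exactly. Their poses are not given: they have to be found in the camera images.
- gauge: Grey snap gauge bolted to the bench, 90 (x) by 270 mm (y), bed top 40 mm high. Origin: centre of its underside; +x from the wheel side, which faces the robot, to the rear; +y along the slide from the moving to the fixed jaw. Jaws stand 86 mm high at x -24 to 32 mm (fixed one: y 35 to 81 mm), 40 mm apart at mid band. No other thing over 40 mm tall within 70 mm of wheel or lever.
- jaw: Moving jaw of the gauge: steel slide 56 by 66 mm with a grey upright 86 mm high, x -24 to 32 mm in the gauge's frame, and a thin slotted clamp bar running under the lever's hub. Its origin has no visible meaning and only moves along the gauge's +y as the gap closes. Not to be touched.
- pointer (a point): Tip of the thin black pointer of the moving jaw, lying just over the white scale, 49 mm above the bench; it travels along the gauge's +y as the gap closes, and at the start stands 12 to 24 mm short of the band's middle.
- band (a point): Middle of the 5 mm wide red band on the white scale (fixed to the gauge; its axes are the gauge's). The pointer is in the band when the two points differ by less than 2.5 mm along the gauge's y. The slide can run 8 mm past it, and may be rolled back with the wheel.
- wheel_top (a point): Highest point of the knurled steel wheel (a fixed point, does not turn), 68 mm above the bench, at (-62, -60, 68) mm in the gauge's frame. Wheel 64 mm across, 17 mm wide, axis level along the gauge's x, 32 mm below this point; 32 straight ribs. The moving jaw is 38 mm behind it.
- wheel (a joint): Turn of the knurled wheel, rad. Grows as its top rolls towards the gauge's +y, which closes the gap: the pointer moves 8 mm per rad, 1 mm for every 4 mm that the rim rolls. With the lever free it turns with about 2 N at the rim (4 N or more of downward fingertip pressure drives it) and stays where it is left; with the lever locked the clamp rubs hard on the slide and it must not be turned.
- lever (a joint): Lock lever, rad, swinging level about a vertical pivot: 0 = fully free (lever points along the gauge's -x, away from the bed), 1.05 = fully locked (swung towards the gauge's +y, away from the wheel). It starts locked, stays where it is left, and takes 2 to 6 N at the knob; the clamp bites above about 0.6.
- lever_knob (a point): Top centre of the red knob at the lever's end, 74 mm above the bench: upright knob 16 mm across, 27 mm tall (its underside 47 mm above the bench, in front of the bed), 66 mm from the pivot. Moves with the lever.
- lever_pivot (a point): Top of the lever's pivot, at (-27, 68, 56) mm in the gauge's frame, fixed.
- case_ring_a: Loose machined case ring, 70 by 52 by 10 mm, on the bench beside the gauge's left (+y) end; origin at the centre of its underside. Leave alone.
- eye_loupe: Loose black eye loupe, 38 mm across, 31 mm high, to the left of the gauge; origin at the centre of its underside. Leave alone.
- brass_plate: Loose round brass plate, 40 mm across, 8 mm high, behind the gauge; origin at the centre of its underside. Leave alone.

How it is judged:
On the way, in this order (a step that is already met when the one before it is completed fails the run):
1. the lock lever is pushed over to its free side with the pointer still short of the band (value of joint lever below 0.35 rad and y of pointer in the frame of band below -0.006 m), for 0.1 s.
2. the wheel is rolled, with the lever free, until the pointer stands in the red band (value of joint lever below 0.45 rad and y of pointer in the frame of band between -0.0028 and 0.0028 m and velocity of joint wheel between -0.1 and 0.1 rad/s), for 0.2 s.
3. the lock lever is pushed back to its locked side with the pointer in the band (value of joint lever above 0.9 rad and y of pointer in the frame of band between -0.0028 and 0.0028 m), for 0.2 s.
At the end, for the whole second after the job is handed in: The pointer of the moving jaw stands within the 5 mm red band (within 2.8 mm of its middle) and at rest, and the lock lever is on its locked side (over 0.9 rad of 1.05) (all of step 3 and velocity of joint wheel between -0.05 and 0.05 rad/s); the robot touches nothing.
It fails at once if the moving jaw is touched instead of being set by its wheel (contact force between any of the fingers, the arm and jaw above 1 N).
It fails at once if a loose thing beside the gauge is lifted, carried or pushed more than 15 mm (distance of any of case_ring_a, eye_loupe, brass_plate from where it was at the start of the episode above 0.015 m).
It fails at once if the wheel is turned while the slide is locked (value of joint lever above 0.8 rad and (velocity of joint wheel above 0.4 rad/s or velocity of joint wheel below -0.4 rad/s)).
It also fails if it takes over 67 s, if anything falls off the work surface, if the arm or the gripper's body presses on something with over 40 N, if the wrist force passes 120 N, or if a joint passes its speed limit or range.

## Robot

A 6-joint arm with a two-finger parallel gripper is mounted at the origin on a cart in front of the work surface, level with it; the furniture and walls round the work are solid. World frame = base frame: x ahead of the robot, y to its left, z up, the work surface at z = 0. Lengths are in m, angles in rad, forces in N, time in s.
With the tool pointing down it reaches from about 0.425 to 0.95 m from the base axis. Payload 3.5 kg.
Tool frame: the origin (TCP) lies at the very end of the fingers, on their centre line; the grasp point (between the pads) lies ctrl.tcp_to_grasp behind it (ctrl.tcp_to_grasp is the distance from the TCP to the grasp point, in m); z points along the fingers, y is the line along which they close (so a half turn about z gives the same grasp; the last joint's range is limited). The gripper opens to 85 mm and grips with 20 to 120 N. Pads are 22 mm wide; open, the fingers measure 114 mm over their backs; the gripper's body (76 mm by 85 mm) begins 54 mm behind the grasp point. The pads swing forward as they close: fully open they stand 13 mm farther back than shut.
Start: joints at [1.038, 0.286, 1.577, -0, 1.279, -0.15], TCP at [0.252, 0.626, 0.231] pointing down, gripper open.
Joint ranges: [-2.77, 2.77], [-0.9, 2.22], [0.21, 2.48], [-1.53, 4.67], [0.24, 2.81], [-2.84, 2.84]. Speed limits (rad/s): [2.79, 2.79, 3.14, 3.14, 3.14, 3.14].

## Interface

Orientations are given as a unit quaternion [x, y, z, w].
In Python, from plant import ctrl gives the robot as it stands.
- The arm moves only by the shell command python3 -m inch 'ROWS' [FORCE]. ROWS is JSON, a list of rows, each an object with "slide": the shift along the tool's x, y, z in cm, a list of three; "turn": the turn about the tool's z in rad; "grip": the finger opening in cm, from 0 to 8.54. A call has 1 to 20 rows; each row is the pose to reach, as a shift and turn from the pose commanded when the call began, along the tool's axes at that moment; what a row does not reach only later rows make up. A row lasts 1/10 s, in which the tool goes at most 50 mm and 8.59 degrees, less where a joint would pass 70% of its speed; a pose out of reach is approached as far as the arm can. A call with a gripper value outside its range is refused whole. The fingers move at their own pace and stop on an object; FORCE is the grip in N (left out, the last holds). Time passes only in rows, so rows that repeat a pose let the fingers close. It gives the time, the measured TCP pose, the force, the opening and the grip force at its end, in the units of the state.
- ctrl.get_state(): the state, without advancing time (a new reading comes with each control period).
- ctrl.read_camera(name): name is "scene" or "top" or "wrist"; returns (picture, depth): 480x640x3 uint8, red, green, blue; 480x640 float32, m along the optical axis (not along the pixel's ray), 0 where there is no reading.
- ctrl.camera_info(name): a dict with "K" (3x3 intrinsics, pixels), "camera_from_world" (4x4, takes a point from world to camera coordinates); the wrist camera has in their place "T_tool_cam" (4x4, takes a point from camera to tool coordinates, whose origin is the TCP and whose axes are the flange's). Camera axes: x right, y down, z forward; pixel columns grow to the right and rows downward; lengths in m; the calibration is good to about 2 mm. A picture is of the moment at which its call begins: read the wrist's pose just before it. camera_info takes no time and is no camera call.
- ctrl.sign_off(): hands the job in; it is judged then, once.
The state is a dict: "time": time; "qpos": joint angles; "dq": joint speeds; "joint_efforts": joint torques, N m; "eef_pos": TCP position; "tcp_rot": TCP orientation; "contact_force": force on the tool from outside, world axes, zero at the start; "wrist_torque": the same for the moment, N m; "opening": opening from 0.0 (shut) to 1.0 (fully open); "finger_force": force on a finger pad.
Only numpy, scipy, OpenCV 4.12 (cv2) and the standard library are available. Lean on these libraries where they do the work, as an engineer would, in place of code of your own. Each camera call takes 0.05 s, during which the arm holds its last target. There are 200 camera calls.

## Working session

There is one attempt and no reset: what is moved stays moved. The work goes in short steps, Python scripts to look and compute and a shell command to move; the robot and the scene stay as the last step left them, time stands still between calls to the robot, and variables do not carry over. Pictures are saved under pics/ and viewed, at most 10 in all, crops included, and the job is handed in when it is done.

```bash
mkdir -p pics; ls
python3 - <<'E'
from plant import ctrl
import cv2,numpy as np
s=ctrl.get_state();print(s)
print(ctrl.tcp_to_grasp)
for n in("scene","top"):
    p,d=ctrl.read_camera(n);cv2.imwrite(f"pics/{n}0.png",p[:,:,::-1]);np.save(f"pics/{n}0d.npy",d)
    print(ctrl.camera_info(n))
print(ctrl.camera_info("wrist"))
E
```

```text
pics
{'time': 0.0, 'qpos': array([ 1.03801334e+00,  2.87152722e-01,  1.57819185e+00,  1.12874870e-05,
        1.27861287e+00, -1.49986361e-01]), 'dq': array([-0.00054939, -0.00126067,  0.00012477,  0.00045618, -0.00091181,
        0.00016389]), 'joint_efforts': array([-5.73783564e-04, -4.05978763e+01, -2.92630523e+01, -1.53529345e-04,
        5.88890776e-03,  2.09003588e-06]), 'eef_pos': array([0.25174278, 0.62558133, 0.22994778]), 'tcp_rot': array([ 1.90233330e-01,  9.81738194e-01, -1.11235197e-03, -4.00947230e-04]), 'contact_force': array([-0.69996903, -0.32951389,  0.61394223]), 'wrist_torque': array([-0.02070632,  0.02449114,  0.03836009]), 'finger_force': 0.0, 'opening': 1.000514226012803}
0.0187
{'K': array([[596.43102702,   0.        , 317.32851594],
       [  0.        , 596.43102702, 248.14429609],
       [  0.        ,   0.        ,   1.        ]]), 'camera_from_world': array([[ 0.84725866, -0.53099686,  0.01396776, -0.41798793],
       [-0.40454923, -0.66209319, -0.63085064,  0.39466102],
       [ 0.34422767,  0.52884302, -0.77577856,  0.80010283],
       [ 0.        ,  0.
[... 283 characters left out ...]
      [-0.99004517,  0.00445225, -0.14067958,  0.59116312],
       [ 0.14073073,  0.01476708, -0.98993777,  0.95634472],
       [ 0.        ,  0.        ,  0.        ,  1.        ]])}
{'K': array([[399.16087833,   0.        , 320.05928225],
       [  0.        , 399.16087833, 243.04245021],
       [  0.        ,   0.        ,   1.        ]]), 'T_tool_cam': array([[-9.23350710e-04, -9.60204422e-01, -2.79296645e-01,
         7.16113580e-02],
       [ 9.99999573e-01, -8.80828368e-04, -2.77751359e-04,
         5.56996147e-04],
       [ 2.06856749e-05, -2.79296782e-01,  9.60204826e-01,
        -1.42839025e-01],
       [ 0.00000000e+00,  0.00000000e+00,  0.00000000e+00,
         1.00000000e+00]])}
```

View pics/top0.png

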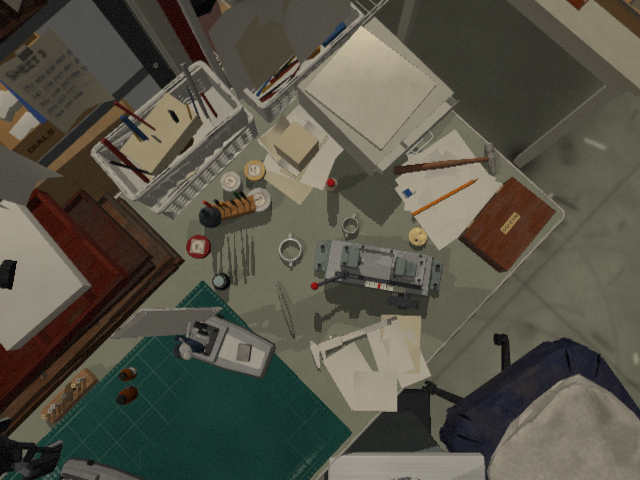

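View pics/scene0.png

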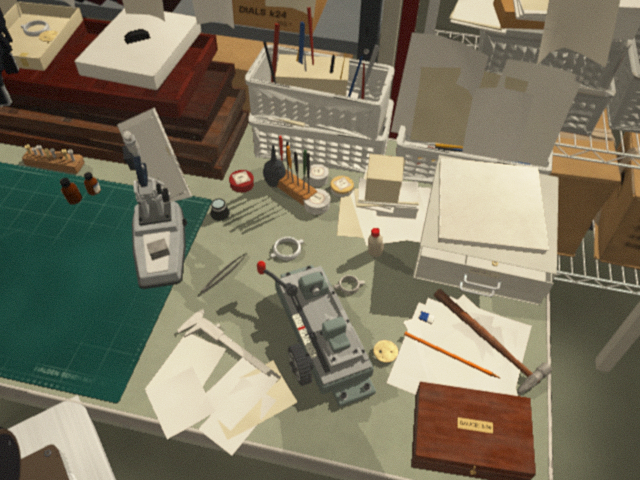

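The top view shows the gauge around (378,268), its red knob at (314,286), the red band near (380,286) and the wheel near (404,300). The scene view shows the knob at (262,267), the wheel at (300,362) and the band near (300,325).

```bash
cat > h.py <<'E'
import numpy as np,cv2
from scipy.spatial.transform import Rotation as R
from plant import ctrl
def cam(n):
    i=ctrl.camera_info(n)
    if n=="wrist":
        s=ctrl.get_state();T=np.eye(4);T[:3,:3]=R.from_quat(s["tcp_rot"]).as_matrix();T[:3,3]=s["eef_pos"]
        return i["K"],T@i["T_tool_cam"]
    return i["K"],np.linalg.inv(i["camera_from_world"])
def ray(uv,K,W,z):
    d=W[:3,:3]@np.linalg.solve(K,[*uv,1.]);return W[:3,3]+d*(z-W[2,3])/d[2]
def proj(P,K,W):
    c=np.linalg.inv(W)@np.append(P,1);p=K@c[:3];return p[:2]/p[2]
def red(img,box,lo=90):
    x0,y0,x1,y1=box;a=img[y0:y1,x0:x1].astype(int)
    m=((a[...,0]>lo)&(a[...,0]>2*a[...,1])&(a[...,0]>2*a[...,2])).astype(np.uint8)
    n,l,st,c=cv2.connectedComponentsWithStats(m)
    return [(st[i,4],c[i]+[x0,y0],st[i,:4].tolist()) for i in range(1,n) if st[i,4]>3]
def cloud(d,K,W):
    v,u=np.mgrid[:480,:640];P=np.stack([(u-K[0,2])/K[0,0]*d,(v-K[1,2])/K[1,1]*d,d],-1)
    return P@W[:3,:3].T+W[:3,3]
E
python3 - <<'E'
from h import *
for n,b in(("top",(295,230,450,320)),("scene",(240,250,380,400))):
    K,W=cam(n);p=cv2.imread(f"pics/{n}0.png")[:,:,::-1]
    for a,c,st in red(p,b): print(n,a,c.round(1),st,ray(c,K,W,.062).round(4),ray(c,K,W,.048).round(4))
    P=cloud(np.load(f"pics/{n}0d.npy"),K,W);P=P[b[1]:b[3],b[0]:b[2]].reshape(-1,3)
    for lo,hi in((.032,.047),(.08,.092)):
        q=P[(P[:,2]>lo)&(P[:,2]<hi)];print(lo,len(q),cv2.minAreaRect(q[:,:2].astype(np.float32)*1000), np.median(q[:,2]) if len(q) else 0)
E
```

```text
top 37 [313.9 285.3] [16, 52, 7, 7] [0.4951 0.1855 0.062 ] [0.4958 0.186  0.048 ]
top 11 [378.5 285.7] [83, 53, 2, 6] [0.4939 0.055  0.062 ] [0.4945 0.0536 0.048 ]
0.032 2876 ((516.9843139648438, 54.88726043701172), (219.4560089111328, 121.83815002441406), 80.09996795654297) 0.04056115543743133
0.08 375 ((538.4727783203125, 60.609439849853516), (115.27381134033203, 35.651302337646484), 80.0319595336914) 0.08500042561026722
scene 73 [260.7 266.3] [17, 11, 8, 13] [0.4954 0.1874 0.062 ] [0.4998 0.1973 0.048 ]
scene 13 [301.1 327.5] [58, 76, 7, 4] [0.4912 0.0467 0.062 ] [0.4955 0.0541 0.048 ]
0.032 3775 ((517.375732421875, 53.22135925292969), (218.4602813720703, 121.98339080810547), 79.87933349609375) 0.04057586983935413
0.08 516 ((539.27880859375, 60.28330993652344), (115.94169616699219, 36.887176513671875), 79.8403091430664) 0.08477051325411206
```

Run:
```python
from h import *
for n in("top","scene"):
    K,W=cam(n);P=cloud(np.load(f"pics/{n}0d.npy"),K,W).reshape(-1,3)
    for x0,x1,y0,y1 in((.2,.5,.2,.5),(.3,.6,.2,.5),(.4,.6,-.1,.25),(.2,.4,.4,.7)):
        q=P[(P[:,0]>x0)&(P[:,0]<x1)&(P[:,1]>y0)&(P[:,1]<y1)&(P[:,2]<.6)];i=q[:,2].argmax();print(n,x0,y0,q[i].round(3))
O=np.array([.5323,.0528]);a=np.radians(-10);gx=np.array([np.cos(a),np.sin(a)]);gy=np.array([-gx[1],gx[0]])
s=ctrl.get_state();M=R.from_quat(s["tcp_rot"]).as_matrix()
for g,z in(((-38,145),.23),((-38,145),.12)):
    t=np.append(O+g[0]/1000*gx+g[1]/1000*gy,z);print(t,(M.T@(t-s["eef_pos"])*100).round(2))
yl=M[:2,1];print("turn",np.arctan2(yl[1],yl[0])-np.arctan2(gy[1],gy[0]))
```

```text
top 0.2 0.2 [0.376 0.38  0.269]
top 0.3 0.2 [0.376 0.38  0.269]
top 0.4 -0.1 [0.535 0.113 0.091]
top 0.2 0.4 [0.26  0.587 0.376]
scene 0.2 0.2 [0.378 0.38  0.269]
scene 0.3 0.2 [0.378 0.38  0.269]
scene 0.4 -0.1 [0.535 0.014 0.089]
scene 0.2 0.4 [0.289 0.612 0.382]
[0.52005629 0.20219575 0.23      ] [-40.7  -29.26   0.05]
[0.52005629 0.20219575 0.12      ] [-40.71 -29.23  11.05]
turn -0.20830477608896936
```

```bash
python3 -m inch '[{"slide":[0,0,-5],"turn":0,"grip":0},{"slide":[0,0,-10],"turn":0,"grip":0},{"slide":[0,0,-14],"turn":0,"grip":0},{"slide":[0,0,-14],"turn":0,"grip":0},{"slide":[-4,-3,-14],"turn":-0.1,"grip":0},{"slide":[-8,-6,-14],"turn":-0.2083,"grip":0},{"slide":[-12,-9,-14],"turn":-0.2083,"grip":0},{"slide":[-16,-12,-14],"turn":-0.2083,"grip":0},{"slide":[-20,-15,-14],"turn":-0.2083,"grip":0},{"slide":[-24,-18,-14],"turn":-0.2083,"grip":0},{"slide":[-28,-21,-14],"turn":-0.2083,"grip":0},{"slide":[-32,-24,-14],"turn":-0.2083,"grip":0},{"slide":[-36,-27,-14],"turn":-0.2083,"grip":0},{"slide":[-40.7,-29.3,-14],"turn":-0.2083,"grip":0},{"slide":[-40.7,-29.3,-9],"turn":-0.2083,"grip":0},{"slide":[-40.7,-29.3,-4],"turn":-0.2083,"grip":0},{"slide":[-40.7,-29.3,1],"turn":-0.2083,"grip":0},{"slide":[-40.7,-29.3,6],"turn":-0.2083,"grip":0},{"slide":[-40.7,-29.3,6],"turn":-0.2083,"grip":0},{"slide":[-40.7,-29.3,6],"turn":-0.2083,"grip":0}]'
python3 - <<'E'
from h import *
s=ctrl.get_state();K,W=cam("wrist");print(s["time"],s["eef_pos"],s["tcp_rot"])
p,d=ctrl.read_camera("wrist");cv2.imwrite("pics/w1.png",p[:,:,::-1]);np.save("pics/w1.npy",W)
for a,c,st in red(p,(0,0,640,480)): print(a,c.round(1),st,ray(c,K,W,.062).round(4),ray(c,K,W,.048).round(4))
E
```

```text
time: 2.1
eef_pos: [0.5196, 0.2022, 0.1707]
tcp_rot: [0.087, 0.996, -0.0, -0.001]
contact_force: [0.6, -0.2, -0.1]
opening: -0.003
finger_force: 0.0
2.1 [0.5195652  0.20223075 0.17066511] [ 8.71433212e-02  9.96194797e-01 -3.71413270e-04 -1.35298305e-03]
503 [286.5 206.6] [274, 194, 25, 26] [0.4934 0.1856 0.062 ] [0.4958 0.1839 0.048 ]
1060 [617.7 252.6] [591, 219, 49, 62] [0.5617 0.3948 0.062 ] [0.568  0.4048 0.048 ]
12 [605.1 230.8] [602, 227, 8, 9] [0.5451 0.3864 0.062 ] [0.5504 0.3959 0.048 ]
106 [102.6 235.6] [99, 228, 9, 17] [0.4913 0.0635 0.062 ] [0.4936 0.0551 0.048 ]
9 [598.8 240.3] [598, 238, 3, 6] [0.551  0.3824 0.062 ] [0.5566 0.3917 0.048 ]
21 [595.7 253.4] [595, 247, 3, 13] [0.5597 0.3806 0.062 ] [0.5659 0.3898 0.048 ]
67 [629.6 383.1] [620, 376, 20, 15] [0.665  0.4062 0.062 ] [0.677  0.4168 0.048 ]
7 [636.9 394.7] [634, 392, 6, 6] [0.6761 0.4118 0.062 ] [0.6886 0.4228 0.048 ]
161 [ 80.6 412.9] [57, 400, 43, 30] [0.6201 0.0029 0.062 ] [ 0.6295 -0.0089  0.048 ]
```

View pics/w1.png

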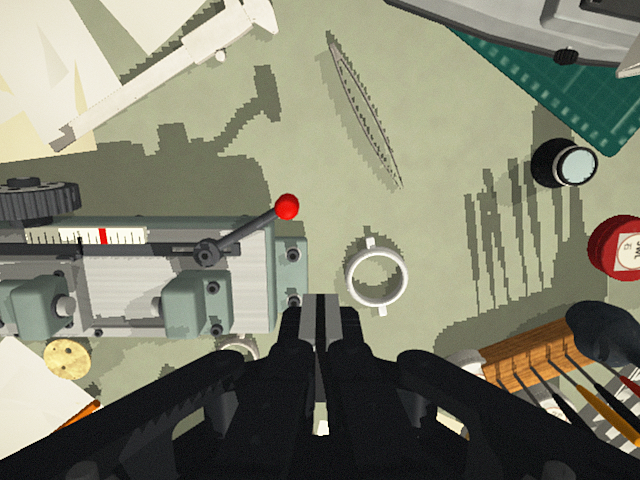

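The wrist view shows the knob at (287,207), the band at (103,236), the black pointer near (80,243), the wheel at (38,200) and the closed fingertips near (320,295). The estimates agree to within about 2 mm, so I'll push the lever next.

```bash
python3 -m inch '[{"slide":[-0.15,0.25,4],"turn":0,"grip":0},{"slide":[-0.15,0.25,8],"turn":0,"grip":0},{"slide":[-0.15,0.25,11.5],"turn":0,"grip":0},{"slide":[-0.15,0.25,11.5],"turn":0,"grip":0},{"slide":[0.3,-0.5,11.5],"turn":0,"grip":0},{"slide":[0.6,-1.25,11.5],"turn":0,"grip":0},{"slide":[1.4,-1.6,11.5],"turn":0,"grip":0},{"slide":[2.2,-2.0,11.5],"turn":0,"grip":0},{"slide":[2.9,-2.5,11.5],"turn":0,"grip":0},{"slide":[3.6,-3.0,11.5],"turn":0,"grip":0},{"slide":[4.2,-3.7,11.5],"turn":0,"grip":0},{"slide":[4.7,-4.3,11.5],"turn":0,"grip":0},{"slide":[5.0,-5.0,11.5],"turn":0,"grip":0},{"slide":[5.3,-5.6,11.5],"turn":0,"grip":0},{"slide":[5.3,-5.6,11.5],"turn":0,"grip":0},{"slide":[5.3,-5.6,11.5],"turn":0,"grip":0}]'
python3 - <<'E'
from h import *
s=ctrl.get_state();K,W=cam("wrist");print(s["time"],s["eef_pos"])
p,d=ctrl.read_camera("wrist");cv2.imwrite("pics/w2.png",p[:,:,::-1])
for a,c,st in red(p,(0,0,640,480)):
    if a>90: print(a,c.round(1),st,ray(c,K,W,.062).round(4),ray(c,K,W,.048).round(4))
E
```

```text
time: 3.75
eef_pos: [0.4573, 0.156, 0.0557]
tcp_rot: [0.087, 0.996, -0.0, -0.001]
contact_force: [-0.1, -0.5, 0.5]
opening: 0.002
finger_force: 0.0
3.75 [0.45726187 0.15601792 0.0557416 ]
1852 [261.6 321.5] [240, 293, 44, 58] [0.4527 0.135  0.062 ] [0.4594 0.1315 0.048 ]
```

View pics/w2.png

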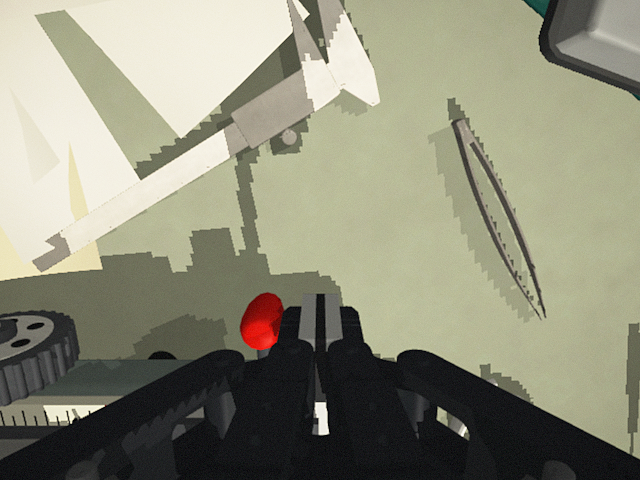

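The knob is at (262,321), which casts to (0.4527, 0.135). That matches the fully free position, so the lever is free. Next I'll go above the wheel and look.

```bash
python3 -m inch '[{"slide":[0,0.5,0],"turn":0,"grip":0},{"slide":[0,0.5,-4],"turn":0,"grip":0},{"slide":[0,0.5,-8.5],"turn":0,"grip":0},{"slide":[0,0,-10.5],"turn":0,"grip":0},{"slide":[-0.7,-4,-10.5],"turn":0,"grip":0},{"slide":[-1.5,-8,-10.5],"turn":0,"grip":0},{"slide":[-2.2,-12,-10.5],"turn":0,"grip":0},{"slide":[-2.9,-15.9,-10.5],"turn":0,"grip":0},{"slide":[-2.9,-15.9,-10.5],"turn":0,"grip":0},{"slide":[-2.9,-15.9,-10.5],"turn":0,"grip":0}]'
python3 - <<'E'
from h import *
s=ctrl.get_state();K,W=cam("wrist");print(s["time"],s["eef_pos"])
p,d=ctrl.read_camera("wrist");cv2.imwrite("pics/w3.png",p[:,:,::-1])
for a,c,st in red(p,(0,0,640,480)):
    if a>50: print(a,c.round(1),st,ray(c,K,W,.062).round(4),ray(c,K,W,.048).round(4))
print("pred wheel",proj([.4598,.004,.068],K,W),"M",proj(s["eef_pos"],K,W))
P=cloud(d,K,W);q=P[(P[...,2]>.06)&(P[...,2]<.075)&(P[...,0]<.48)&(P[...,1]<.06)&(P[...,1]>-.06)]
print(len(q),np.mean(q,0).round(4),q.min(0).round(4),q.max(0).round(4))
E
```

```text
time: 4.8
eef_pos: [0.4591, -0.0056, 0.1611]
tcp_rot: [0.088, 0.996, 0.0, -0.001]
contact_force: [0.1, 0.4, 0.1]
opening: 0.0
finger_force: 0.0
4.8 [ 0.45910465 -0.00563646  0.16106651]
794 [546.5 195.8] [526, 182, 40, 28] [0.4529 0.1365 0.062 ] [0.4566 0.144  0.048 ]
103 [414.2 272.7] [411, 265, 7, 16] [0.4884 0.0515 0.062 ] [0.4941 0.054  0.048 ]
53 [ 84.7 385.7] [79, 381, 13, 9] [ 0.5317 -0.1863  0.062 ] [ 0.5399 -0.1975  0.048 ]
351 [ 94.  403.3] [76, 392, 43, 26] [ 0.5468 -0.1847  0.062 ] [ 0.5559 -0.1958  0.048 ]
pred wheel [334.5861912  246.07406959] M [318.49709068 316.07052443]
1783 [0.4603 0.0048 0.065 ] [ 0.4495 -0.0164  0.06  ] [0.4725 0.0267 0.0701]
```

View pics/w3.png

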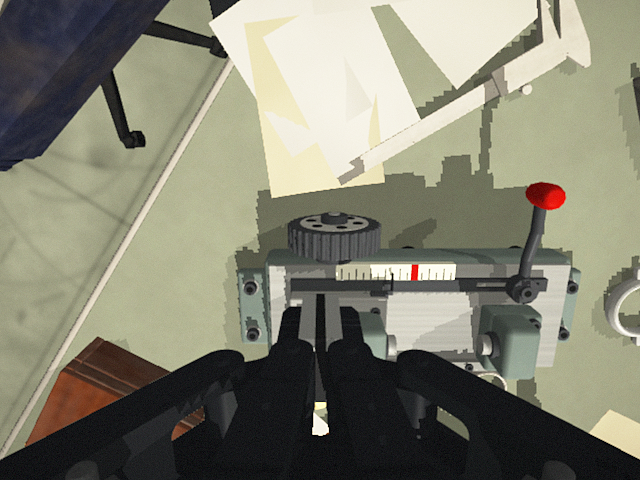

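The wheel is at (335,240) and the pointer near (390,283), with the band at (414,273), so the pointer is about 16 mm short. The wheel position agrees to 1 mm. Now I'll touch down on it.

```bash
python3 -m inch '[{"slide":[0,0.2,4.5],"turn":0,"grip":0},{"slide":[0,0.2,8.5],"turn":0,"grip":0},{"slide":[0,0.2,9.1],"turn":0,"grip":0},{"slide":[0,0.2,9.25],"turn":0,"grip":0},{"slide":[0,0.2,9.25],"turn":0,"grip":0}]'
python3 -m inch '[{"slide":[0,0,0.1],"turn":0,"grip":0},{"slide":[0,0,0.15],"turn":0,"grip":0},{"slide":[0,0,0.15],"turn":0,"grip":0}]'
```

```text
time: 5.35
eef_pos: [0.4597, -0.0022, 0.069]
tcp_rot: [0.086, 0.996, 0.0, -0.0]
contact_force: [-0.1, 0.6, 0.6]
opening: 0.004
finger_force: 0.0
time: 5.65
eef_pos: [0.46, -0.003, 0.0679]
tcp_rot: [0.087, 0.996, 0.0, 0.001]
contact_force: [-0.2, 0.3, 2.1]
opening: -0.002
finger_force: 0.8
```

```bash
python3 -m inch '[{"slide":[0,0,0.1],"turn":0,"grip":0},{"slide":[0,0,0.1],"turn":0,"grip":0}]'
python3 -m inch '[{"slide":[0,0.3,0],"turn":0,"grip":0},{"slide":[0,0.6,0],"turn":0,"grip":0},{"slide":[0,0.6,0],"turn":0,"grip":0}]'
```

```text
time: 5.85
eef_pos: [0.4601, -0.0031, 0.0677]
tcp_rot: [0.087, 0.996, 0.0, 0.0]
contact_force: [-1.9, 2.3, 8.0]
opening: -0.003
finger_force: 3.9
time: 6.15
eef_pos: [0.4611, 0.0023, 0.0678]
tcp_rot: [0.087, 0.996, -0.0, 0.0]
contact_force: [-3.7, -0.3, 7.2]
opening: -0.0
finger_force: 3.9
```

```bash
python3 -m inch '[{"slide":[0,0.3,0],"turn":0,"grip":0},{"slide":[0,0.6,0],"turn":0,"grip":0},{"slide":[0,0.9,0],"turn":0,"grip":0},{"slide":[0,0.9,0],"turn":0,"grip":0}]'
python3 - <<'E'
from h import *
p,d=ctrl.read_camera("wrist");cv2.imwrite("pics/w4.png",p[:,:,::-1])
o=cv2.imread("pics/w3.png")[255:300,320:470]
r=p[:,:,::-1]
for a,c,st in red(p,(0,0,640,480)):
    if a>30: print(a,c,st)
v=np.vstack([cv2.resize(o,(750,225),interpolation=2),cv2.resize(r[330:480,340:640],(750,375),interpolation=2)])
cv2.imwrite("pics/c4.png",v)
E
```

```text
time: 6.55
eef_pos: [0.4627, 0.0113, 0.0673]
tcp_rot: [0.087, 0.996, -0.0, 0.0]
contact_force: [-2.6, 0.0, 5.8]
opening: -0.001
finger_force: 3.0
1031 [624.48884578 235.19107662] [596, 212, 44, 47]
193 [423.06735751 340.80310881] [417, 331, 12, 21]
```

View pics/c4.png

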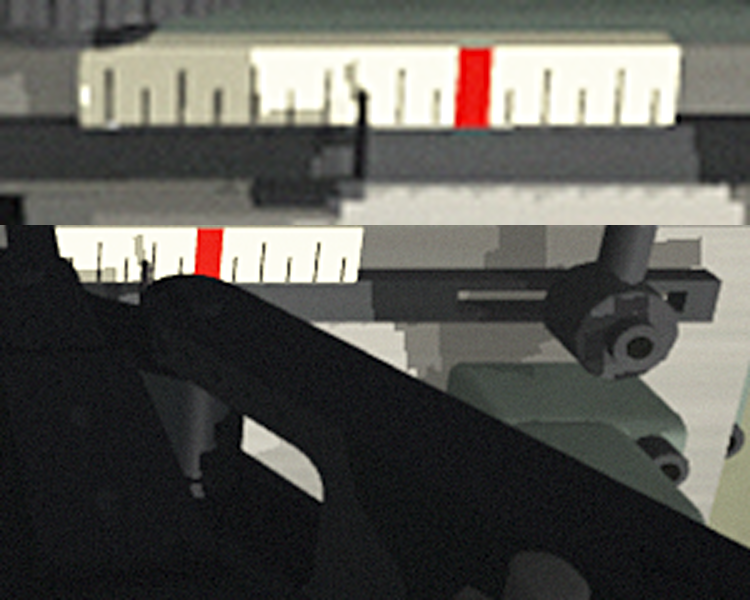

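The pointer tip is now at about (145,265) in the lower crop and the band centre at 208, so it is 11.7 mm short. It advanced 3.5 mm for 14 mm of rolling, which is the expected ratio. About 47 mm of rim remains, so I'll do a second stroke.

```bash
python3 -m inch '[{"slide":[0,0,-1],"turn":0,"grip":0},{"slide":[0,-1.7,-1],"turn":0,"grip":0},{"slide":[0,-1.7,-1],"turn":0,"grip":0},{"slide":[0,-1.7,-0.2],"turn":0,"grip":0},{"slide":[0,-1.7,0.03],"turn":0,"grip":0},{"slide":[0,-1.7,0.03],"turn":0,"grip":0},{"slide":[0,-1.4,0.03],"turn":0,"grip":0},{"slide":[0,-1.1,0.03],"turn":0,"grip":0},{"slide":[0,-0.8,0.03],"turn":0,"grip":0},{"slide":[0,-0.5,0.03],"turn":0,"grip":0},{"slide":[0,-0.2,0.03],"turn":0,"grip":0},{"slide":[0,0.1,0.03],"turn":0,"grip":0},{"slide":[0,0.3,0.03],"turn":0,"grip":0},{"slide":[0,0.3,0.03],"turn":0,"grip":0}]'
python3 -m inch '[{"slide":[0,0,-1],"turn":0,"grip":0},{"slide":[0,-2,-1],"turn":0,"grip":0},{"slide":[0,-2,-1],"turn":0,"grip":0},{"slide":[0,-2,-0.2],"turn":0,"grip":0},{"slide":[0,-2,0],"turn":0,"grip":0},{"slide":[0,-2,0],"turn":0,"grip":0},{"slide":[0,-1.7,0],"turn":0,"grip":0},{"slide":[0,-1.4,0],"turn":0,"grip":0},{"slide":[0,-1.1,0],"turn":0,"grip":0},{"slide":[0,-0.8,0],"turn":0,"grip":0},{"slide":[0,-0.8,0],"turn":0,"grip":0}]'
python3 - <<'E'
from h import *
p,d=ctrl.read_camera("wrist");r=p[:,:,::-1]
for a,c,st in red(p,(0,0,640,480)):
    if a>30: print(a,c,st)
cv2.imwrite("pics/c5.png",cv2.resize(r[320:380,340:500],(800,300),interpolation=2))
E
```

```text
time: 8.0
eef_pos: [0.4634, 0.015, 0.0669]
tcp_rot: [0.087, 0.996, 0.0, 0.0]
contact_force: [-1.7, 0.4, 7.2]
opening: -0.001
finger_force: 3.7
time: 9.1
eef_pos: [0.4622, 0.007, 0.0676]
tcp_rot: [0.087, 0.996, -0.0, 0.0]
contact_force: [-4.0, -0.1, 13.2]
opening: -0.004
finger_force: 6.3
151 [632.98675497 219.0794702 ] [622, 212, 18, 19]
395 [624.98987342 241.05316456] [606, 224, 34, 31]
220 [432.23636364 341.22272727] [427, 331, 12, 22]
```

View pics/c5.png

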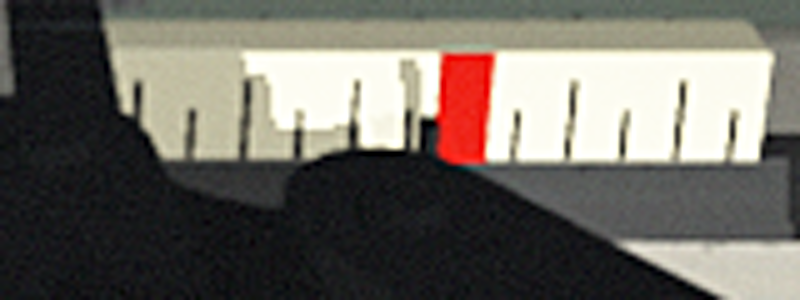

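The pointer is at x≈428 and the band centre at 464 on a 48 px per 5 mm scale, so 3.7 mm is left, or about 15 mm of rim.

```bash
python3 -m inch '[{"slide":[0,0,-1],"turn":0,"grip":0},{"slide":[0,-1,-1],"turn":0,"grip":0},{"slide":[0,-1,-1],"turn":0,"grip":0},{"slide":[0,-1,-0.2],"turn":0,"grip":0},{"slide":[0,-1,-0.05],"turn":0,"grip":0},{"slide":[0,-1,-0.05],"turn":0,"grip":0},{"slide":[0,-0.7,-0.05],"turn":0,"grip":0},{"slide":[0,-0.4,-0.05],"turn":0,"grip":0},{"slide":[0,-0.1,-0.05],"turn":0,"grip":0},{"slide":[0,0.2,-0.05],"turn":0,"grip":0},{"slide":[0,0.5,-0.05],"turn":0,"grip":0},{"slide":[0,0.5,-0.05],"turn":0,"grip":0},{"slide":[0,0.5,-0.05],"turn":0,"grip":0},{"slide":[0,0.5,-2],"turn":0,"grip":0},{"slide":[0,0.5,-6],"turn":0,"grip":0},{"slide":[0,0.5,-10],"turn":0,"grip":0},{"slide":[0,4.5,-10],"turn":0,"grip":0},{"slide":[0,4.5,-10],"turn":0,"grip":0},{"slide":[0,4.5,-10],"turn":0,"grip":0}]'
python3 - <<'E'
from h import *
s=ctrl.get_state();K,W=cam("wrist");print(s["time"],s["eef_pos"])
p,d=ctrl.read_camera("wrist");r=p[:,:,::-1]
cv2.imwrite("pics/w6.png",r)
for a,c,st in red(p,(0,0,640,480)):
    if a>50: print(a,c,st,ray(c,K,W,.062).round(4),ray(c,K,W,.048).round(4))
u,v=proj([.4945,.0545,.048],K,W).astype(int)
cv2.imwrite("pics/c6.png",cv2.resize(r[v-30:v+30,u-80:u+80],(800,300),interpolation=2))
E
```

```text
time: 11.05
eef_pos: [0.4683, 0.0514, 0.1647]
tcp_rot: [0.086, 0.996, -0.0, -0.001]
contact_force: [-1.0, 0.2, -0.9]
opening: 0.004
finger_force: 0.0
11.05 [0.46833597 0.05140906 0.16469532]
640 [449.359375  197.0484375] [434, 184, 31, 27] [0.4528 0.1361 0.062 ] [0.4559 0.1402 0.048 ]
82 [329.48780488 271.57317073] [327, 265, 6, 15] [0.4883 0.0547 0.062 ] [0.4935 0.0542 0.048 ]
82 [  8.52439024 383.40243902] [0, 379, 19, 10] [ 0.5324 -0.1848  0.062 ] [ 0.54  -0.199  0.048]
1670 [ 32.80538922 417.9005988 ] [0, 390, 86, 68] [ 0.5632 -0.1786  0.062 ] [ 0.5726 -0.1924  0.048 ]
56 [  3.25       424.30357143] [0, 417, 8, 14] [ 0.5648 -0.2021  0.062 ] [ 0.5743 -0.2173  0.048 ]
```

View pics/c6.png

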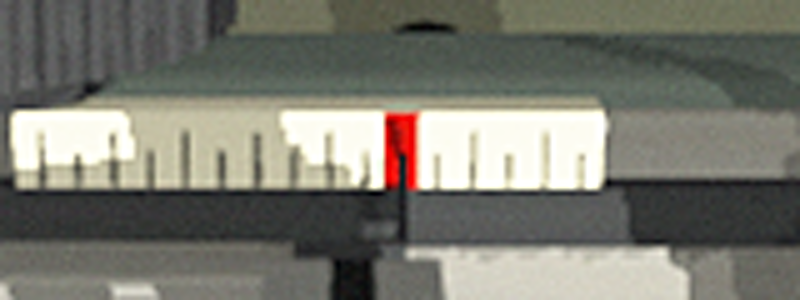

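The pointer is at x≈403 and the band spans 385–420 with its centre at 402, so the pointer is centred. Now I'll push the lever back to lock.

```bash
python3 -m inch '[{"slide":[3,5,0],"turn":0,"grip":0},{"slide":[3,5,4],"turn":0,"grip":0},{"slide":[3,5,8],"turn":0,"grip":0},{"slide":[3,5,10.9],"turn":0,"grip":0},{"slide":[3,5,10.9],"turn":0,"grip":0},{"slide":[3.1,5.9,10.9],"turn":0,"grip":0},{"slide":[3.3,6.7,10.9],"turn":0,"grip":0},{"slide":[3.4,7.6,10.9],"turn":0,"grip":0},{"slide":[3.3,8.5,10.9],"turn":0,"grip":0},{"slide":[3.2,9.3,10.9],"turn":0,"grip":0},{"slide":[2.9,10.1,10.9],"turn":0,"grip":0},{"slide":[2.65,10.9,10.9],"turn":0,"grip":0},{"slide":[2.2,11.7,10.9],"turn":0,"grip":0},{"slide":[1.7,12.4,10.9],"turn":0,"grip":0},{"slide":[1.3,12.8,10.9],"turn":0,"grip":0},{"slide":[1.3,12.8,10.9],"turn":0,"grip":0},{"slide":[1.3,12.8,10.9],"turn":0,"grip":0}]'
python3 - <<'E'
from h import *
s=ctrl.get_state();K,W=cam("wrist");print(s["time"],s["eef_pos"])
p,d=ctrl.read_camera("wrist");cv2.imwrite("pics/w7.png",p[:,:,::-1])
for a,c,st in red(p,(0,0,640,480)):
    if a>90: print(a,c.round(1),st,ray(c,K,W,.062).round(4),ray(c,K,W,.07).round(4))
E
```

```text
time: 12.8
eef_pos: [0.4769, 0.1786, 0.056]
tcp_rot: [0.087, 0.996, -0.001, -0.003]
contact_force: [-4.9, -4.9, 0.8]
opening: 0.0
finger_force: 3.2
12.8 [0.47686712 0.17858311 0.05604099]
197 [ 49.6 384.1] [42, 375, 16, 22] [0.4848 0.0684 0.062 ] [0.4803 0.0756 0.07  ]
```

```bash
python3 -m inch '[{"slide":[1,-0.8,0],"turn":0,"grip":0},{"slide":[1.5,-1.5,0],"turn":0,"grip":0},{"slide":[1.5,-1.5,-4],"turn":0,"grip":0},{"slide":[1.5,-1.5,-8],"turn":0,"grip":0},{"slide":[0,-3.5,-12],"turn":0,"grip":0},{"slide":[-1.5,-7,-12],"turn":0,"grip":0},{"slide":[-1.5,-11,-12],"turn":0,"grip":0},{"slide":[-1.5,-12.8,-12],"turn":0,"grip":0},{"slide":[-1.5,-12.8,-12],"turn":0,"grip":0},{"slide":[-1.5,-12.8,-12],"turn":0,"grip":0}]'
python3 - <<'E'
from h import *
s=ctrl.get_state();K,W=cam("wrist");print(s["time"],s["eef_pos"])
p,d=ctrl.read_camera("wrist");r=p[:,:,::-1]
piv=np.array([.5313,.0523])+[-.027*.985+.068*.174,.027*.174+.068*.985]
for a,c,st in red(p,(0,0,640,480)):
    if a>50:
        k=ray(c,K,W,.064);dd=k[:2]-piv;print(a,c.round(1),k.round(4),"r",np.linalg.norm(dd).round(4),"ang",np.arctan2(.174*dd[0]+.985*dd[1],-(.985*dd[0]-.174*dd[1])).round(3))
u,v=proj([.4945,.0545,.048],K,W).astype(int)
cv2.imwrite("pics/c8.png",np.vstack([cv2.resize(r[v-30:v+30,u-80:u+80],(800,300),interpolation=2),cv2.resize(r[v-100:v+60,u-100:u+220],(600,300),interpolation=3)[:, :].copy() if False else cv2.resize(r[v-90:v+30,u-100:u+220],(800,300))]))
E
```

```text
time: 13.85
eef_pos: [0.4714, 0.0507, 0.1772]
tcp_rot: [0.088, 0.996, 0.001, 0.0]
contact_force: [-0.6, 0.6, -0.0]
opening: 0.002
finger_force: 0.0
13.85 [0.47138905 0.05068311 0.17716219]
619 [526.  237.2] [0.4947 0.1865 0.064 ] r 0.0662 ang 1.06
80 [329.5 260.5] [0.4877 0.055  0.064 ] r 0.0747 ang -1.35
74 [ 21.6 370.7] [ 0.5322 -0.1825  0.064 ] r 0.3069 ang -1.797
1930 [ 46.9 405.9] [ 0.5646 -0.1754  0.064 ] r 0.3032 ang -1.905
```

View pics/c8.png

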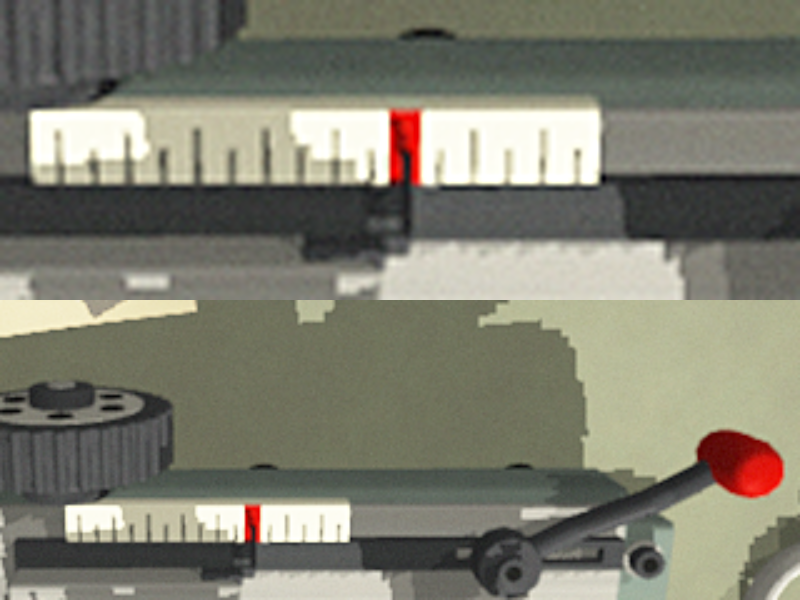

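The pointer is at x≈406 with the band centre at 405, and the lever is at about 1.05 rad, so it is fully locked. The arm is clear, so I'll hand in the job.

```bash
python3 -c "
from plant import ctrl
print(ctrl.sign_off())"
```

```text
the job is handed in; nothing more can be done
None
```

The gauge is set and the job handed in: the last picture, taken at 13.9 s, shows the pointer centred in the red band, the lever fully locked at about 1.05 rad, and the arm clear of the gauge.

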